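# Park the locked mirror carriage against its end stop

## Task

Press the ribbed lock pad on the mirror carriage fully down and, keeping it down all the way, slide the carriage along the rail until it is home against the tall end stop (not the low cap at the other end). Then let the pad spring back up so that the carriage is locked there. Do not touch the mirror, and leave the oil bottle, the coverslip box and the vial where they are.

Things in the scene. Friction and masses are not known exactly. Their poses are not given: they have to be found in the camera images.
- rail: Fixed aluminium T-rail, 84 wide (x) x 280 long (y) x 24 mm high, with fine dark graduation lines on top. Origin: centre of its underside, on the table. Its own y axis is the sliding direction, z up; its x axis points away from the robot and to the left, so that -x is the near side.
- carriage (a joint): Position of the dark steel carriage along the rail's own +y, in m; 0 at the rail's middle, hard ends at -0.075 and +0.075. While the lock pad is up, a spring brake holds the carriage against about 14 N (it must not be forced); with the pad down it slides with 1 to 2 N.
- carriage_mid (a point): Point on the carriage's dark steel deck, on the rail's centre line, middle of its length, 35 mm above the table; axes as the rail's. The deck is 84 mm along the rail and 118 mm across it (62 mm to the near -x side of this point). When the carriage is home, this point is 57 mm horizontally from the end stop's origin.
- pad_top (a point): Centre of the top of the ribbed grey lock pad on the carriage's near (-x) half: 44 mm across x 60 mm along the rail; when up 43 mm above the table; 36 mm to -x of the rail's centre line. A dark cheek, 10 mm thick, 13 mm higher than the pad, stands at each end (64 mm free between): a fingertip on the pad drives the carriage by friction or by pushing a cheek. Axes as the rail's.
- lock_pad (a joint): How far the pad is pressed down, in m: about 0 when up (locked), 0.005 when fully down, where it meets a hard stop. Its spring takes about 6 N to start moving and 9 N fully down; it springs back up when let go.
- mirror: Square black mirror mount, 48 mm across the rail x 38 mm along it x 48 mm high, fixed on the far (+x) half of the carriage deck. Origin: centre of its underside, 32 mm to the +x side of the rail's centre line, 35 mm above the table. Its nearest face is about 20 mm from the pad's edge.
- end_stop: Tall aluminium end stop block, 70 mm across the rail x 18 mm along it x 44 mm high, standing on top of one end of the rail (which end varies), with a bumper screw through it. Origin: centre of its underside, 24 mm above the table, 132 mm from the rail's middle; axes as the rail's.
- end_cap: Low flat end cap, 70 x 18 x 10 mm, on top of the other end of the rail. Origin: centre of its underside, 24 mm above the table.
- oil_bottle: Small amber bottle with black cap, 28 mm in diameter, 62 mm high, standing loose near the rail. Origin: centre of its underside.
- coverslip_box: Small white box, 31 x 31 x 23 mm high, loose near the rail. Origin: centre of its underside.
- vial: White vial with green cap, 22 mm in diameter, 45 mm high, standing loose near the rail. Origin: centre of its underside.

How it is judged:
By the outcome, as a careful person would: the job done as asked, in the order asked, and still so for the second after the job is handed in, with the robot touching nothing.
It also fails if it takes over 35 s, if anything falls off the work surface, if the arm or the gripper's body presses on something with over 40 N, if the wrist force passes 120 N, or if a joint passes its speed limit or range.

## Robot

A 7-joint arm with a two-finger parallel gripper is mounted at the origin on a cart in front of the work surface, level with it; the furniture and walls round the work are solid. World frame = base frame: x ahead of the robot, y to its left, z up, the work surface at z = 0. Lengths are in m, angles in rad, forces in N, time in s.
With the tool pointing down it reaches from about 0.4 to 0.85 m from the base axis. Payload 10.4 kg.
Tool frame: the origin (TCP) lies between the finger pads; the fingertips stand 22 mm ahead of it and the grasp point (between the pads) lies 3 mm ahead of it (r.nose_length is the distance from the TCP to the fingertips, in m); z points along the fingers, y is the line along which they close (so a half turn about z gives the same grasp; the last joint's range is limited). The gripper opens to 87 mm and grips with 3 to 60 N. Pads are 19 mm wide; open, the fingers measure 117 mm over their backs; the gripper's body (75 mm by 190 mm) begins 51 mm behind the grasp point.
Start: joints at [1.278, 0.332, -0.065, 1.46, 0.022, 1.35, -0.088], TCP at [0.167, -0.602, 0.245] pointing down, gripper open.
Joint ranges: [-2.6, 2.6], [-0.5, 2.12], [-1.47, 1.34], [0.16, 2.42], [-1.27, 4.41], [0.06, 2.06], [-2.6, 2.6]. Speed limits (rad/s): [2.22, 2.22, 2.79, 2.79, 3.14, 3.14, 3.14].

## Interface

Orientations are given as a unit quaternion [x, y, z, w].
In Python, from bench import readout, cams, r gives the robot as it stands. The module is installed in compiled form; this text tells all that it offers.
- The arm moves only by the tool step_arm, never from a script. Its argument "deltas" is a list that holds one entry, the list of rows, each a list of 7 numbers: the turn, a rotation vector about the tool's x, y, z in rad, then the shift along the tool's x, y, z in m, then the opening in per cent of the stroke, from 0 (shut) to 100 (fully open). A call has 1 to 20 rows; each row is the pose to reach, as a shift and turn from the pose commanded when the call began, along the tool's axes at that moment; what a row does not reach only later rows make up. A row lasts 1/8 s, in which the tool goes at most 62.5 mm and 10.7 degrees, less where a joint would pass 70% of its speed; a pose out of reach is approached as far as the arm can. A call with a gripper value outside its range is refused whole. The fingers move at their own pace and stop on an object; "squeeze" is the grip in N (left out, the last holds). Time passes only in rows, so rows that repeat a pose let the fingers close. It gives the time, the measured TCP pose, the force, the opening and the grip force at its end, in the units of the state.
- readout.read_state(): the state, without advancing time (a new reading comes with each control period).
- cams.camera(name): name is "scene" or "top" or "wrist"; returns a dict with "img" (420x560x3 uint8, red, green, blue), "fx", "fy", "cx", "cy" (pixels), "origin" and "rotation" of the camera in the world; the wrist camera has in their place "T_tool_cam" (4x4, takes a point from camera to tool coordinates, whose origin is the TCP and whose axes are the flange's). Camera axes: x right, y up, looking along -z (the intrinsics and any distortion apply to the point x, -y, -z); pixel columns grow to the right and rows downward; lengths in m; the calibration is good to about 2 mm. A picture is of the moment at which its call begins: read the wrist's pose just before it. There is no depth.
- r.close_job(): hands the job in; it is judged then, once.
The state is a dict: "time": time; "joint_positions": joint angles; "joint_vel": joint speeds; "joint_torque": joint torques, N m; "ee_pos": TCP position; "eef_rot": TCP orientation; "ft_force": force on the tool from outside, world axes, zero at the start; "torque": the same for the moment, N m; "width": finger opening in m; "grip_force": force on a finger pad.
Only numpy, scipy, OpenCV 4.12 (cv2) and the standard library are available. Lean on these libraries where they do the work, as an engineer would, in place of code of your own. Each camera call takes 0.05 s, during which the arm holds its last target. There are 200 camera calls.

## Working session

There is one attempt and no reset: what is moved stays moved. The work goes in short steps, Python scripts to look and compute and a tool call to move; the robot and the scene stay as the last step left them, time stands still between calls to the robot, and variables do not carry over. Pictures are saved under pics/ and viewed, at most 10 in all, crops included, and the job is handed in when it is done.

Besides the shell and the picture viewer there is one more tool, called after ">>>" by a JSON object that holds its "name" and its "arguments", one argument or row to a line. step_arm: Moves the arm, as the interface text tells. Its arguments: {"type":"object","properties":{"deltas":{"type":"array"},"squeeze":{"type":"number"}},"required":["deltas"]}

```bash
mkdir -p pics; python3 - <<'E'
from bench import readout,cams,r
import cv2,numpy as np
s=readout.read_state()
print({k:np.round(v,4) for k,v in s.items()}, r.nose_length)
for n in ("scene","top"):
    c=cams.camera(n); cv2.imwrite(f"pics/{n}0.png",c["img"][:,:,::-1]); np.savez(f"{n}0.npz",**c)
    print(n,[np.round(c[k],4).tolist() for k in c if k!="img"],list(c))
E
```

```text
{'time': np.float64(0.0), 'joint_positions': array([ 1.2784,  0.3329, -0.0647,  1.4609,  0.0216,  1.3499, -0.0885]), 'joint_vel': array([-0.0007, -0.0009,  0.0028,  0.0003,  0.    ,  0.0005, -0.0008]), 'joint_torque': array([-1.10000e-03, -6.23274e+01,  2.38000e-02, -3.89900e+01,
       -6.15000e-02,  4.00000e-02,  1.00000e-04]), 'ee_pos': array([ 0.1665, -0.6021,  0.2437]), 'eef_rot': array([ 9.909e-01,  1.345e-01, -1.000e-04, -7.000e-04]), 'ft_force': array([-0.0857,  0.5593, -0.0305]), 'torque': array([-0.0164, -0.0407,  0.0336]), 'grip_force': np.float64(0.0), 'width': np.float64(0.0871)} 0.022
scene [487.2914, 487.2914, 279.2471, 218.4088, [0.0423, 0.2236, 0.5006], [-0.1624, 0.4713, 0.825, -0.2661]] ['img', 'fx', 'fy', 'cx', 'cy', 'origin', 'rotation']
top [428.6594, 428.6594, 272.5426, 212.6737, [0.3233, -0.373, 0.8824], [-0.0626, 0.0713, 0.7117, -0.6961]] ['img', 'fx', 'fy', 'cx', 'cy', 'origin', 'rotation']
```

View pics/top0.png

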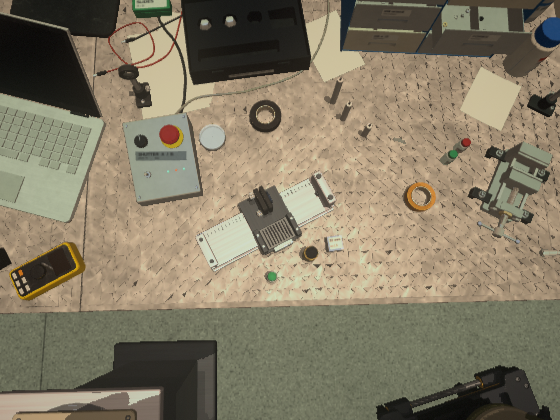

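View pics/scene0.png

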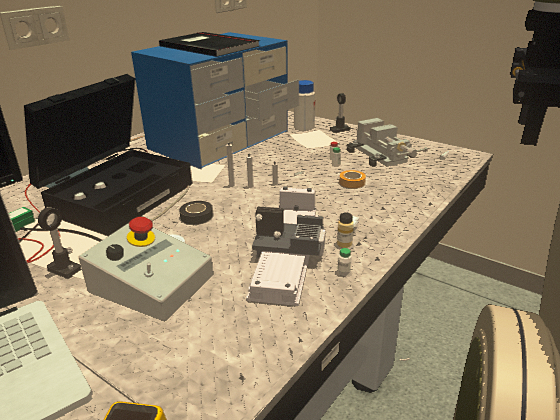

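Top view: the rail runs from (205,255) to (330,190), with the carriage at about (270,218). The ribbed pad is at about (280,235) and the mirror at (262,198). The tall stop is at the right end, (323,190). The scene view confirms that the far end has the tall block and the near end (275,290) has the low cap.

```bash
cat > h.py <<'E'
import numpy as np
from scipy.spatial.transform import Rotation as R
def ray(c,u,v):
    d=np.array([(u-c["cx"])/c["fx"],-(v-c["cy"])/c["fy"],-1.0]); q=c["rotation"]
    M=R.from_quat(q).as_matrix() if np.size(q)==4 else np.array(q)
    return np.array(c["origin"]),M@d
def onz(c,u,v,z):
    o,d=ray(c,u,v); return o+d*(z-o[2])/d[2]
def proj(c,p):
    q=c["rotation"]; M=R.from_quat(q).as_matrix() if np.size(q)==4 else np.array(q)
    x=M.T@(np.array(p)-c["origin"]); return np.array([c["cx"]+c["fx"]*x[0]/-x[2], c["cy"]+c["fy"]*x[1]/x[2]])
def tri(c1,p1,c2,p2):
    o1,d1=ray(c1,*p1);o2,d2=ray(c2,*p2)
    d1/=np.linalg.norm(d1);d2/=np.linalg.norm(d2)
    t=np.linalg.lstsq(np.c_[d1,-d2],o2-o1,rcond=None)[0]
    a,b=o1+t[0]*d1,o2+t[1]*d2
    return (a+b)/2,np.linalg.norm(a-b)
E
python3 - <<'E'
import cv2,numpy as np
a=np.load("top0.npz")["img"][165:285,190:350,::-1]; cv2.imwrite("pics/topc.png",cv2.resize(a,None,fx=5,fy=5,interpolation=cv2.INTER_CUBIC))
a=np.load("scene0.npz")["img"][180:310,240:370,::-1]; cv2.imwrite("pics/scenec.png",cv2.resize(a,None,fx=4.6,fy=4.6,interpolation=cv2.INTER_CUBIC))
E
```

```text
(no output)
```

View pics/topc.png

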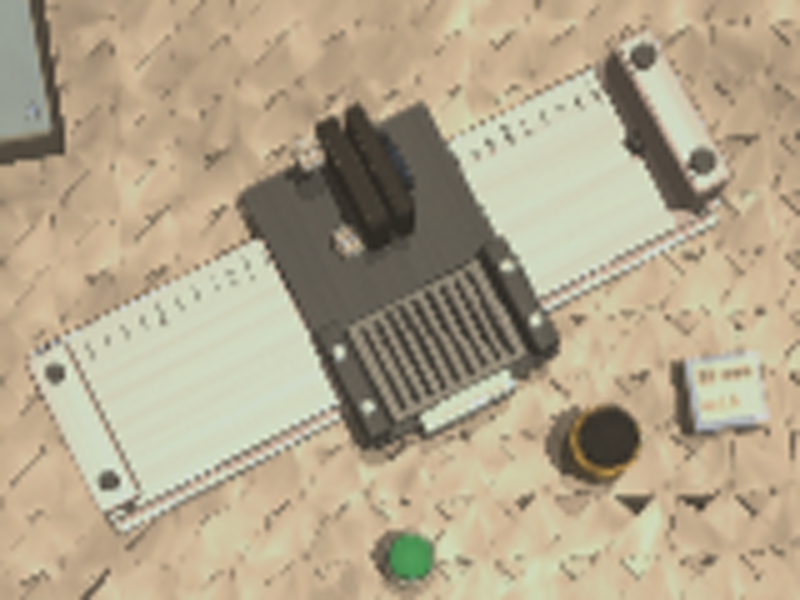

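View pics/scenec.png

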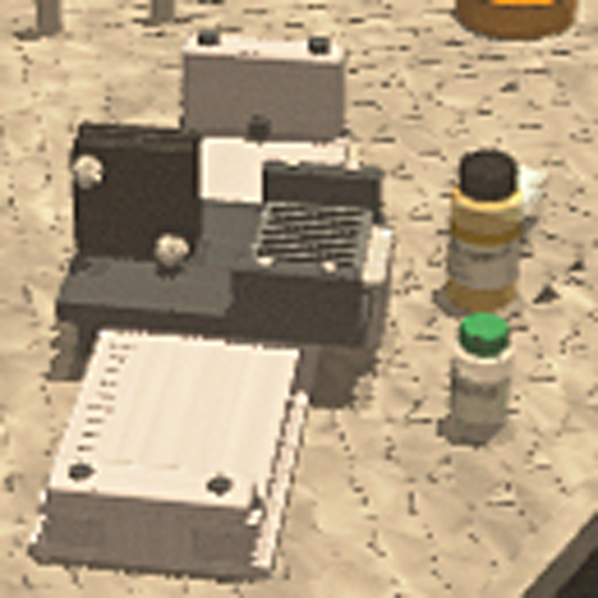

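Close crops (5x top, 4.6x scene):
- **Top, pad corners:** (349,325), (480,262), (522,358), (400,418).
- **Top, stop screws:** (643,55), (703,160).
- **Top, cap screws:** (55,372), (109,480).
- **Scene, stop screws:** (208,38), (319,46).
- **Scene, pad corners:** far-left (268,205), far-right (370,212), near-right (358,268), near-left (257,260).

```bash
python3 - <<'E'
from h import *
t=dict(np.load("top0.npz"));s=dict(np.load("scene0.npz"))
T=lambda p:(190+p[0]/5-.4,165+p[1]/5-.4); S=lambda p:(240+p[0]/4.6-.4,180+p[1]/4.6-.4)
np.set_printoptions(precision=4,suppress=True)
pt=[(349,325),(480,262),(522,358),(400,418)]; ps=[(257,260),(268,205),(370,212),(358,268)]
for a,b in zip(pt,ps): print("pad tri",*tri(t,T(a),s,S(b)), onz(t,*T(a),.043))
print("pad c",np.mean([onz(t,*T(a),.043) for a in pt],0),np.mean([onz(s,*S(a),.043) for a in ps],0))
for a,b in zip([(643,55),(703,160)],[(208,38),(319,46)]): print("stop tri",*tri(t,T(a),s,S(b)))
for a,b in zip([(55,372),(109,480)],[(80,470),(219,484)]): print("cap tri",*tri(t,T(a),s,S(b)))
st=np.mean([onz(t,*T(a),.069) for a in [(643,55),(703,160)]],0);ca=np.mean([onz(t,*T(a),.035) for a in [(55,372),(109,480)]],0)
st2=np.mean([onz(s,*S(a),.069) for a in [(208,38),(319,46)]],0);ca2=np.mean([onz(s,*S(a),.035) for a in [(80,470),(219,484)]],0)
for A,B in((st,ca),(st2,ca2)):
    d=A-B; print("stop",A,"cap",B,"L",np.hypot(*d[:2]),"dir",np.degrees(np.arctan2(d[1],d[0])))
for n,z,a,b in(("bottle",.062,(607,436),(488,165)),("vial",.045,(410,556),(484,325)),("box",.023,(725,390),(530,185))): print(n,onz(t,*T(a),z),onz(s,*S(b),z))
E
```

```text
pad tri [ 0.4479 -0.3595  0.0519] 0.0033696546034195293 [ 0.4507 -0.3585  0.043 ]
pad tri [ 0.4757 -0.411   0.0406] 0.0007647089842921431 [ 0.475  -0.4111  0.043 ]
pad tri [ 0.4368 -0.4262  0.0431] 0.0016845619564031758 [ 0.4361 -0.4266  0.043 ]
pad tri [ 0.4127 -0.3778  0.0512] 0.0003062334691017558 [ 0.4134 -0.3779  0.043 ]
pad c [ 0.4438 -0.3935  0.043 ] [ 0.4464 -0.3985  0.043 ]
stop tri [ 0.5525 -0.4768  0.0662] 0.0002286910035723817
stop tri [ 0.5097 -0.4985  0.0655] 0.00013195467889138039
cap tri [ 0.4362 -0.2408  0.033 ] 0.0008835184416530956
cap tri [ 0.3932 -0.2622  0.0326] 0.0015280801516800355
stop [ 0.5302 -0.4872  0.069 ] cap [ 0.414  -0.2521  0.035 ] L 0.2622859139915415 dir -63.68997844255017
stop [ 0.5276 -0.4824  0.069 ] cap [ 0.4136 -0.2491  0.035 ] L 0.2596994581587912 dir -63.95065429872174
bottle [ 0.4027 -0.457   0.062 ] [ 0.4025 -0.4555  0.062 ]
vial [ 0.3596 -0.3806  0.045 ] [ 0.36   -0.3796  0.045 ]
box [ 0.424  -0.5094  0.023 ] [ 0.4117 -0.5112  0.023 ]
```

>>> {"name": "step_arm", "arguments": {
  "deltas": [
    [[0,0,-0.01,0.016,-0.006,0,0],[0,0,-0.03,0.048,-0.019,0,0],[0,0,-0.05,0.087,-0.034,0,0],[0,0,-0.075,0.126,-0.049,0,0],[0,0,-0.1,0.165,-0.064,0,0],[0,0,-0.12,0.203,-0.079,0.01,0],[0,0,-0.14,0.242,-0.095,0.025,0],[0,0,-0.165,0.281,-0.11,0.045,0],[0,0,-0.18,0.307,-0.12,0.06,0],[0,0,-0.188,0.323,-0.126,0.07,0],[0,0,-0.188,0.323,-0.126,0.07,0],[0,0,-0.188,0.323,-0.126,0.07,0]]
  ],
  "squeeze": 20
}}

```text
time: 1.6
ee_pos: [0.4435, -0.396, 0.1752]
eef_rot: [0.974, 0.226, -0.0, 0.001]
ft_force: [-0.7, -1.1, 1.4]
width: 0.0005
grip_force: 0.0
```

```bash
cat > w.py <<'E'
from h import *
from bench import readout,cams
import cv2,sys
np.set_printoptions(precision=4,suppress=True)
s=readout.read_state(); c=cams.camera("wrist")
M=R.from_quat(s["eef_rot"]).as_matrix(); X=c["T_tool_cam"]
c["origin"]=M@X[:3,3]+s["ee_pos"]; c["rotation"]=M@X[:3,:3]; c.pop("T_tool_cam")
n=sys.argv[1]; np.savez(n+".npz",**c); cv2.imwrite(f"pics/{n}.png",c["img"][:,:,::-1])
print(s["time"],s["ee_pos"],s["ft_force"],s["width"]);print(M);print(c["origin"])
E
python3 w.py w1
```

```text
1.6 [ 0.4435 -0.396   0.1752] [-0.6698 -1.0686  1.3574] 0.0005204399159184704
[[ 0.8978  0.4405  0.    ]
 [ 0.4405 -0.8978 -0.0011]
 [-0.0004  0.001  -1.    ]]
[ 0.5056 -0.3654  0.3143]
```

View pics/w1.png

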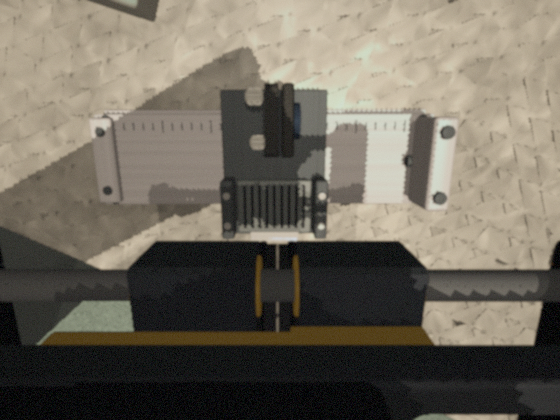

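The wrist view shows the rail horizontal in the image. The pad spans about columns 237–314 and rows 181–232, the stop screws are at (447,132) and (440,198), and the cap screws at (101,132) and (108,190).

```bash
python3 - <<'E'
from h import *
np.set_printoptions(precision=4,suppress=True)
c=dict(np.load("w1.npz"));t=dict(np.load("top0.npz"))
T=lambda p:(190+p[0]/5-.4,165+p[1]/5-.4)
for p in [(237,181),(314,181),(314,232),(237,232)]: print(onz(c,*p,.043))
print("tri")
for a,b in zip([(237,181),(314,181),(314,232),(237,232)],[(349,325),(480,262),(522,358),(400,418)]): print(*tri(c,a,t,T(b)))
S=[onz(c,*p,.069) for p in[(447,132),(440,198)]]; C=[onz(c,*p,.035) for p in[(101,132),(108,190)]]
st,ca=np.mean(S,0),np.mean(C,0);d=(st-ca)[:2];L=np.hypot(*d);u=d/L;x=np.array([-u[1],u[0]]);o=(st+ca)[:2]/2
print(st,ca,L,np.degrees(np.arctan2(*u[::-1])),o)
for a in[(275.5,206)]:
    q=onz(c,*a,.043)[:2]; print("pad",q,"along",(q-o)@u,"across",(q-o)@x)
E
```

```text
[ 0.4503 -0.3569  0.043 ]
[ 0.4775 -0.4124  0.043 ]
[ 0.4394 -0.4323  0.043 ]
[ 0.4112 -0.3747  0.043 ]
tri
[ 0.4506 -0.3578  0.0444] 0.0015690460118999011
[ 0.4764 -0.4123  0.0373] 0.0021689193823826508
[ 0.4378 -0.4296  0.0416] 0.006573818467847406
[ 0.4128 -0.3762  0.0474] 0.0033315152567048134
[ 0.5307 -0.4861  0.069 ] [ 0.4158 -0.2534  0.035 ] 0.25951555614530825 -63.7076335082684 [ 0.4733 -0.3697]
pad [ 0.4453 -0.3937] along 0.009129354139342176 across -0.03565648837689808
```

>>> {"name": "step_arm", "arguments": {
  "deltas": [
    [[0,0,0,0,0,0.01,0],[0,0,0,0,0,0.03,0],[0,0,0,0,0,0.055,0],[0,0,0,0,0,0.075,0],[0,0,0,0,0,0.09,0],[0,0,0,0,0,0.098,0],[0,0,0,0,0,0.103,0],[0,0,0,0,0,0.103,0],[0,0,0,0,0,0.103,0]]
  ]
}}

```text
time: 2.78
ee_pos: [0.4447, -0.3951, 0.0722]
eef_rot: [0.974, 0.227, 0.0, 0.0]
ft_force: [-0.6, -0.4, 0.8]
width: 0.0003
grip_force: 0.0
```

>>> {"name": "step_arm", "arguments": {
  "deltas": [
    [[0,0,0,0,0,0.003,0],[0,0,0,0,0,0.006,0],[0,0,0,0,0,0.008,0],[0,0,0,0,0,0.01,0],[0,0,0,0,0,0.01,0]]
  ]
}}

```text
time: 3.4
ee_pos: [0.4445, -0.3952, 0.062]
eef_rot: [0.974, 0.227, 0.0, 0.0]
ft_force: [-1.1, -0.3, 7.2]
width: 0.0005
grip_force: 3.0
```

>>> {"name": "step_arm", "arguments": {
  "deltas": [
    [[0,0,0,0,0,0.001,0],[0,0,0,0,0,0.002,0],[0,0,0,0,0,0.003,0],[0,0,0,0,0,0.003,0]]
  ]
}}

```text
time: 3.9
ee_pos: [0.4451, -0.3963, 0.0604]
eef_rot: [0.974, 0.227, 0.001, 0.002]
ft_force: [-2.3, -0.5, 13.0]
width: 0.0004
grip_force: 6.6
```

>>> {"name": "step_arm", "arguments": {
  "deltas": [
    [[0,0,0,0,0,0.001,0],[0,0,0,0,0,0.002,0],[0,0,0,0,0,0.002,0]]
  ]
}}

```text
time: 4.28
ee_pos: [0.4458, -0.3978, 0.0603]
eef_rot: [0.974, 0.226, 0.001, 0.003]
ft_force: [-4.8, -1.8, 23.9]
width: 0.0002
grip_force: 12.3
```

>>> {"name": "step_arm", "arguments": {
  "deltas": [
    [[0,0,0,0,0.001,0,0],[0,0,0,0,0.003,0,0],[0,0,0,0,0.006,0,0],[0,0,0,0,0.009,0,0],[0,0,0,0,0.012,0,0],[0,0,0,0,0.015,0,0],[0,0,0,0,0.018,0,0],[0,0,0,0,0.02,0,0],[0,0,0,0,0.02,0,0]]
  ]
}}

```text
time: 5.4
ee_pos: [0.4547, -0.4159, 0.0603]
eef_rot: [0.974, 0.226, 0.002, 0.003]
ft_force: [-3.3, -1.5, 23.0]
width: 0.0005
grip_force: 11.5
```

```bash
python3 w.py w2
```

```text
5.4 [ 0.4547 -0.4159  0.0603] [-3.279  -1.53   22.9587] 0.0004795888175079525
[[ 0.8975  0.4409  0.0045]
 [ 0.4409 -0.8975 -0.0059]
 [ 0.0014  0.0073 -1.    ]]
[ 0.5162 -0.3845  0.1996]
```

View pics/w2.png

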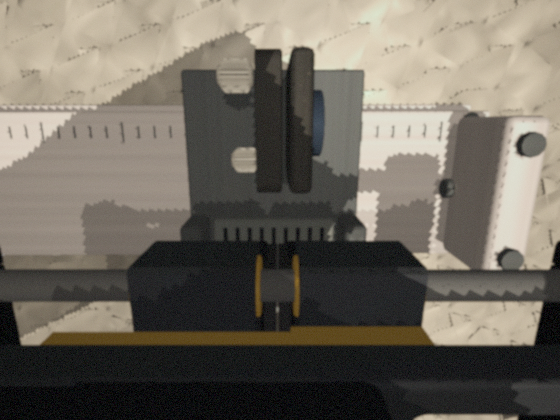

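The carriage travels with the finger: its deck spans columns 183–364 and its centre is within about 2 mm of the finger at column 278. The bumper tip is at (440,187), leaving roughly 40 mm to go.

>>> {"name": "step_arm", "arguments": {
  "deltas": [
    [[0,0,0,0,0.001,0,0],[0,0,0,0,0.003,0,0],[0,0,0,0,0.006,0,0],[0,0,0,0,0.009,0,0],[0,0,0,0,0.012,0,0],[0,0,0,0,0.015,0,0],[0,0,0,0,0.018,0,0],[0,0,0,0,0.021,0,0],[0,0,0,0,0.024,0,0],[0,0,0,0,0.027,0,0],[0,0,0,0,0.03,0,0],[0,0,0,0,0.032,0,0],[0,0,0,0,0.034,0,0],[0,0,0,0,0.034,0,0]]
  ]
}}

```text
time: 7.2
ee_pos: [0.4697, -0.4462, 0.0603]
eef_rot: [0.974, 0.226, 0.001, 0.003]
ft_force: [-2.0, -1.2, 22.2]
width: 0.0008
grip_force: 10.8
```

>>> {"name": "step_arm", "arguments": {
  "deltas": [
    [[0,0,0,0,0.001,0,0],[0,0,0,0,0.003,0,0],[0,0,0,0,0.005,0,0],[0,0,0,0,0.007,0,0],[0,0,0,0,0.008,0,0],[0,0,0,0,0.009,0,0],[0,0,0,0,0.009,0,0]]
  ]
}}

```text
time: 8.07
ee_pos: [0.4736, -0.4541, 0.0603]
eef_rot: [0.974, 0.226, 0.001, 0.003]
ft_force: [-2.4, -2.1, 21.7]
width: 0.0002
grip_force: 10.9
```

>>> {"name": "step_arm", "arguments": {
  "deltas": [
    [[0,0,0,0,0.001,0,0],[0,0,0,0,0.002,0,0],[0,0,0,0,0.003,0,0],[0,0,0,0,0.004,0,0],[0,0,0,0,0.004,0,0]]
  ]
}}

```text
time: 8.7
ee_pos: [0.4741, -0.4551, 0.0602]
eef_rot: [0.974, 0.227, -0.0, 0.0]
ft_force: [-12.0, 10.0, 32.4]
width: 0.0005
grip_force: 16.4
```

>>> {"name": "step_arm", "arguments": {
  "deltas": [
    [[0,0,0,0,-0.001,0,0],[0,0,0,0,-0.002,0,0],[0,0,0,0,-0.002,0,0]]
  ]
}}

```text
time: 9.07
ee_pos: [0.4741, -0.4549, 0.0603]
eef_rot: [0.974, 0.227, 0.001, 0.002]
ft_force: [-6.3, 2.6, 25.0]
width: 0.0006
grip_force: 12.8
```

>>> {"name": "step_arm", "arguments": {
  "deltas": [
    [[0,0,0,0,0,-0.002,0],[0,0,0,0,0,-0.005,0],[0,0,0,0,0,-0.01,0],[0,0,0,0,0,-0.02,0],[0,0,0,0,0,-0.04,0],[0,0,0,0,0,-0.07,0],[0,0,0,0,0,-0.1,0],[0,0,0,0,0,-0.13,0],[0,0,0,0,0,-0.14,0],[0,0,0,0,0,-0.14,0]]
  ]
}}

```text
time: 10.32
ee_pos: [0.4732, -0.4532, 0.1971]
eef_rot: [0.974, 0.227, 0.0, 0.0]
ft_force: [0.6, 0.1, 0.0]
width: 0.0006
grip_force: 0.0
```

```bash
python3 w.py w3; python3 - <<'E'
from bench import cams
import cv2,numpy as np
c=cams.camera("scene"); np.savez("scene1.npz",**c); a=c["img"][180:310,240:370,::-1]
w=cv2.imread("pics/w3.png")[80:280,240:500]
cv2.imwrite("pics/fin.png",np.hstack([cv2.resize(a,(400,400),interpolation=2),cv2.resize(w,(400,308),interpolation=2).copy() if 0 else cv2.copyMakeBorder(cv2.resize(w,(400,308),interpolation=2),0,92,0,0,0)]))
E
```

```text
10.325 [ 0.4732 -0.4532  0.1971] [0.5575 0.0674 0.0124] 0.000610562330560528
[[ 0.897   0.442   0.0007]
 [ 0.442  -0.897  -0.0007]
 [ 0.0003  0.001  -1.    ]]
[ 0.5352 -0.4225  0.3363]
```

View pics/w3.png

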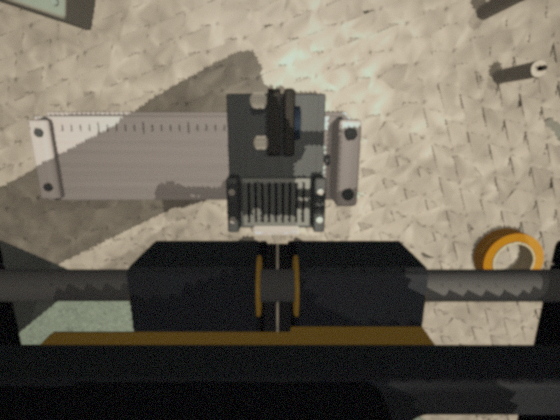

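View pics/fin.png

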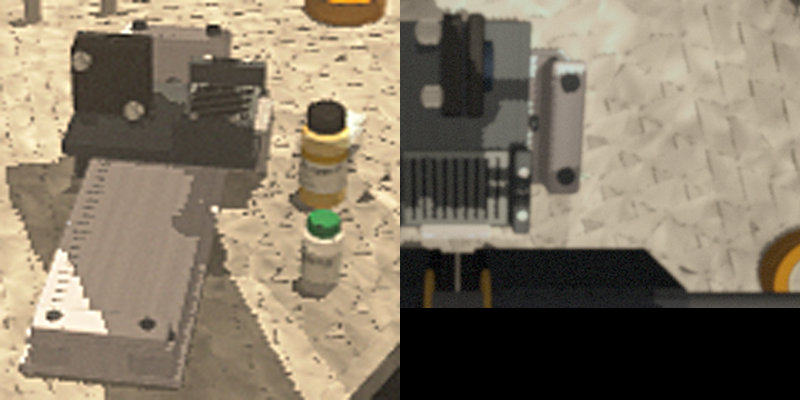

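The carriage's deck (columns 228–325) is against the bumper, and the stop screws are at column 349. That puts the centre about 56 mm from the stop, against 57 mm nominal. The pad is up, the bottle, vial and box look unmoved, and the arm is clear.

```bash
python3 -c "
from bench import r
print(r.close_job())"
```

```text
the job is handed in; nothing more can be done
None
```

I handed the job in at about 10 s: the carriage is home against the tall end stop, the pad has been released so it locks there, and the mirror and loose items were left alone.

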